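# Fold the socket flap down and shut the toolbox

## Robot

A 6-joint arm with a two-finger parallel gripper is mounted at the origin on the work surface. World frame = base frame: x ahead of the robot, y to its left, z up, the work surface at z = 0. Lengths are in m, angles in rad, forces in N, time in s.
With the tool pointing down it reaches from about 0.375 to 0.925 m from the base axis. Payload 5.7 kg.
Tool frame: the origin (TCP) lies at the very end of the fingers, on their centre line; the grasp point (between the pads) lies 19 mm behind it; z points along the fingers, y is the line along which they close (so a half turn about z gives the same grasp; the last joint's range is limited). The gripper opens to 85 mm and grips with 20 to 120 N. Pads are 22 mm wide; open, the fingers measure 114 mm over their backs; the gripper's body (76 mm by 85 mm) begins 54 mm behind the grasp point. The pads swing forward as they close: fully open they stand 13 mm farther back than shut.
Start: joints at [-1.429, 0.359, 1.51, -0, 1.272, -0.115], TCP at [0.152, -0.58, 0.231] pointing down, gripper open.
Joint ranges: [-2.97, 2.97], [-1.01, 2.36], [0.21, 2.38], [-0.96, 4.11], [0.2, 2.71], [-2.98, 2.98]. Speed limits (rad/s): [2.39, 2.39, 3.14, 3.14, 3.14, 3.14].

## Interface

Orientations are given as [roll, pitch, yaw] about the fixed x, y, z axes, in that order (R = Rz(yaw) Ry(pitch) Rx(roll)).
In Python, from rig import bot gives the robot as it stands.
- The arm moves only by the tool send_rows, never from a script. Its argument "commands" is a list of rows, each an object with "delta_pos": the shift along the tool's x, y, z in mm, a list of three; "roll": the turn about the tool's z in rad. In form: [{"delta_pos": [tx, ty, tz], "roll": roll}, ...]. A call has 1 to 20 rows; each row shifts and turns the commanded pose from where the row before left it, along the tool's axes as they then stand; what a row does not reach is not made up. A row lasts 1/8 s, in which the tool goes at most 62.5 mm and 10.7 degrees, less where a joint would pass 70% of its speed; a pose out of reach is approached as far as the arm can. A call is refused whole if a number of a shift passes 62.5 or a number of a turn 0.188, either way. A call with a gripper value outside its range is refused whole. "grip" is the finger opening in mm, from 0 to 85.4, set as the call begins (left out, the last holds). The fingers move at their own pace and stop on an object; the grip force is fixed at half the most. Time passes only in rows, so rows that do not move let the fingers close. It gives the time, the measured TCP pose, the force, the opening and the grip force at its end, in the units of the state.
- bot.observe(): the state, without advancing time (a new reading comes with each control period).
- bot.read_camera(name): name is "scene" or "top" or "wrist"; returns the picture (420x560x3 uint8, red, green, blue); there is no depth.
- bot.get_calibration(name): a dict with "intrinsics" (3x3 intrinsics, pixels), "R" (3x3) and "t" (3): a world point X has camera coordinates R X + t; the wrist camera has in their place "hand_eye" (4x4, takes a point from camera to tool coordinates, whose origin is the TCP and whose axes are the flange's). Camera axes: x right, y down, z forward; pixel columns grow to the right and rows downward; lengths in m; the calibration is good to about 2 mm. A picture is of the moment at which its call begins: read the wrist's pose just before it. get_calibration takes no time and is no camera call.
- bot.job_done(): hands the job in; it is judged then, once.
Trained networks look in the newest picture that a camera, given by its name, has taken for a name from the list of things; names that differ only in an ending like _2 or _b are one class to them, and where a whole thing is asked for, a point or a joint stands for the part that bears it (a point fixed in the world has none). Each returns a list of dicts, best first, with "score" (0 to 1); they miss things now and then, are a little off and sometimes report something else, mostly with a low value. They report only what shows in the picture. A call takes as long as a camera call.
- bot.look_for(query, camera): "rect" ([left, top, right, bottom] in pixels, round what is visible of it).
The state is a dict: "t": time; "joint_positions": joint angles; "joint_vel": joint speeds; "effort": joint torques, N m; "position": TCP position; "eef_rot": TCP orientation; "ft_force": force on the tool from outside, world axes, zero at the start; "ft_torque": the same for the moment, N m; "finger_gap": opening from 0.0 (shut) to 1.0 (fully open); "grasp_force": force on a finger pad.
Only numpy, scipy, OpenCV 4.12 (cv2) and the standard library are available. Lean on these libraries where they do the work, as an engineer would, in place of code of your own. Each camera call takes 0.05 s, during which the arm holds its last target. There are 200 camera calls.

## Task

Close up the red toolbox on the bench: first, with the fingertips, push the upright metal flap inside it down flat over the sockets, then push the raised lid over until it is fully shut, easing it down rather than slamming it. Leave the can, the tape roll, the loose socket and the screwdriver where they are.

Things in the scene. Friction and masses are not known exactly. Their poses are not given: they have to be found in the camera images.
- toolbox: Red steel toolbox fixed to the bench, 240 mm along its x, 200 mm along its y, rim 90 mm above the bench. Origin: centre of its underside, z up. The lid is hinged along the rim on its -y side, the flap along its +y side; both hinge lines run along its x. Yaw within 0.45 rad of zero. Sockets and spanners fill it to 62 mm above the bench.
- lid (a joint): Angle of the red lid, a shallow steel pan of about 0.4 kg, rad: 0 = fully shut on the rim, 1.57 = upright, at most 2.0 (leaning outwards). Starts at 1.6 to 1.9. Stiff hinge: it stays where it is left, never falls shut by itself, and needs 1 to 6 N at its free edge to move. The standing flap blocks it.
- lid_edge (a point): Middle of the lid's free edge at its outer face: 200 mm from the hinge line and 28 mm out from it. When shut it is at (0, +100, 118) mm in the toolbox frame. The lid is 246 mm long along the hinge.
- lid_hinge (a point): Middle of the lid's hinge line: (0, -100, 90) mm in the toolbox frame. The lid's outer face lies 28 mm out from this line and is flat but for a folded black carrying handle, 116 mm long and 8 mm proud, 65 to 85 mm from the hinge line.
- flap (a joint): Angle of the flat bare-metal flap (200 mm along its hinge, 125 mm from hinge to free edge, 5 mm thick, 0.15 kg), rad: 0 = level over the sockets (top face 75 mm above the bench), 1.57 = upright, at most 1.68. Starts at 1.3 to 1.6. It folds down towards the toolbox's -y. Stiff hinge: it stays where it is left and needs 1 to 3 N near its free edge to move.
- flap_edge (a point): Middle of the flap's free edge on its outer face (the face that looks to the toolbox's +y when upright and up when folded down). When folded down it is at (0, -40, 75) mm in the toolbox frame.
- flap_hinge (a point): Middle of the flap's hinge line: (0, +85, 70) mm in the toolbox frame; the outer face lies 5 mm out from it.
- can: Bystander: loose upright can, 62 mm across, 150 mm tall, on the bench. Origin at the centre of its underside.
- tape: Bystander: loose roll of grey tape lying flat, 96 mm across, 25 mm high. Origin at the centre of its underside.
- socket: Bystander: loose deep steel socket standing on end beside the toolbox, on the flap's side, 28 mm across, 50 mm tall. Origin at the centre of its underside.
- driver: Bystander: loose screwdriver lying on the bench on the lid's side of the toolbox, about 200 mm long along its own x. Origin under its middle.

How it is judged:
On the way, in this order (a step that is already met when the one before it is completed fails the run):
1. the flap is folded down flat over the sockets while the lid is still open (value of joint flap below 0.08 rad and value of joint lid above 0.8 rad), for 0.2 s.
2. the lid is fully shut over the folded flap (value of joint lid below 0.05 rad and value of joint flap below 0.08 rad), for 0.2 s.
At the end, for the whole second after the job is handed in: The flap lies flat over the sockets (within 0.08 rad, 10 mm at its edge), the lid is fully shut (within 0.05 rad, 10 mm at its edge), and the can, tape roll, loose socket and screwdriver are within 30 mm of where they were, can and socket upright (all of step 2 and not (distance of can from where it was at the start of the episode above 0.03 m) and not (distance of tape from where it was at the start of the episode above 0.03 m) and not (distance of socket from where it was at the start of the episode above 0.03 m) and not (distance of driver from where it was at the start of the episode above 0.03 m) and angle between each of can, socket's own z axis and vertical below 0.2 rad); the robot touches nothing.
It fails at once if the lid is slammed: it turns faster than 2 rad/s in the last 0.35 rad before shut (value of joint lid below 0.35 rad and velocity of joint lid below -2 rad/s).
It fails at once if the can is lifted, carried, knocked over or shifted by more than 30 mm (distance of can from where it was at the start of the episode above 0.03 m).
It fails at once if the tape roll is lifted, carried, knocked over or shifted by more than 30 mm (distance of tape from where it was at the start of the episode above 0.03 m).
It fails at once if the loose socket is lifted, carried, knocked over or shifted by more than 30 mm (distance of socket from where it was at the start of the episode above 0.03 m).
It fails at once if the screwdriver is lifted, carried, knocked over or shifted by more than 30 mm (distance of driver from where it was at the start of the episode above 0.03 m).
It also fails if it takes over 64 s, if anything falls off the work surface, if the arm or the gripper's body presses on something with over 40 N, if the wrist force passes 120 N, or if a joint passes its speed limit or range.

## Working session

There is one attempt and no reset: what is moved stays moved. The work goes in short steps, Python scripts to look and compute and a tool call to move; the robot and the scene stay as the last step left them, time stands still between calls to the robot, and variables do not carry over. Pictures are saved under pics/ and viewed, at most 10 in all, crops included, and the job is handed in when it is done.

Besides the shell and the picture viewer there is one more tool, called after "Emit:" as name(argument=value, ...) on one line, values as JSON. send_rows: Moves the arm, as the interface text tells. Its arguments: {"type":"object","properties":{"commands":{"type":"array"},"grip":{"type":"number"}},"required":["commands"]}

```bash
mkdir -p pics; python3 - <<'E'
from rig import bot
import cv2,numpy as np
o=bot.observe();print({k:np.round(o[k],3).tolist() for k in('t','position','eef_rot')})
ims=[]
for c in('scene','top'):
    im=bot.read_camera(c);ims.append(im[:,:,::-1])
    k=bot.get_calibration(c);print(c,np.round(k['intrinsics'],1).tolist(),np.round(k['R'],3).tolist(),np.round(k['t'],3).tolist())
    for q in('toolbox','lid','flap','can','tape','socket','driver'):
        print(c,q,[(np.round(d['rect']).tolist(),round(d['score'],2)) for d in bot.look_for(q,c)[:2]])
for n,i in zip(('scene','top'),ims): cv2.imwrite(f'pics/{n}0.png',i)
E
```

```text
{'t': 0.0, 'position': [0.152, -0.58, 0.23], 'eef_rot': [-3.14, -0.0, 0.257]}
scene [[514.3, 0.0, 283.3], [0.0, 514.3, 206.6], [0.0, 0.0, 1.0]] [[0.118, 0.993, -0.007], [0.721, -0.09, -0.687], [-0.683, 0.076, -0.727]] [-0.086, -0.301, 1.511]
scene toolbox [([216.0, 127.0, 370.0, 312.0], 0.82)]
scene lid [([216.0, 126.0, 271.0, 290.0], 0.95)]
scene flap [([323.0, 154.0, 360.0, 261.0], 0.56)]
scene can [([413.0, 137.0, 453.0, 207.0], 0.56)]
scene tape [([439.0, 232.0, 486.0, 268.0], 0.92), ([214.0, 124.0, 273.0, 289.0], 0.2)]
scene socket [([320.0, 155.0, 362.0, 261.0], 0.74), ([370.0, 216.0, 380.0, 240.0], 0.64)]
scene driver [([112.0, 229.0, 145.0, 304.0], 0.69)]
top [[542.4, 0.0, 274.8], [0.0, 542.4, 199.3], [0.0, 0.0, 1.0]] [[0.026, -1.0, -0.0], [-0.997, -0.026, -0.073], [0.073, 0.002, -0.997]] [0.015, 0.54, 1.533]
top toolbox [([226.0, 121.0, 330.0, 236.0], 0.88)]
top lid [([226.0, 120.0, 331.0, 235.0], 0.71), ([292.0, 120.0, 331.0, 224.0], 0.59)]
top flap [([227.0, 152.0, 242.0, 227.0], 0.55)]
top can [([125.0, 223.0, 160.0, 251.0], 0.81)]
top tape [([127.0, 156.0, 161.0, 192.0], 0.83)]
top socket [([201.0, 196.0, 216.0, 205.0], 0.44)]
top driver [([382.0, 161.0, 408.0, 229.0], 0.58), ([127.0, 226.0, 160.0, 250.0], 0.53)]
```

View pics/top0.png

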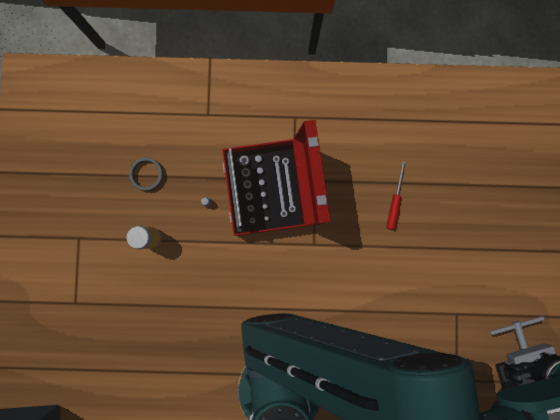

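View pics/scene0.png

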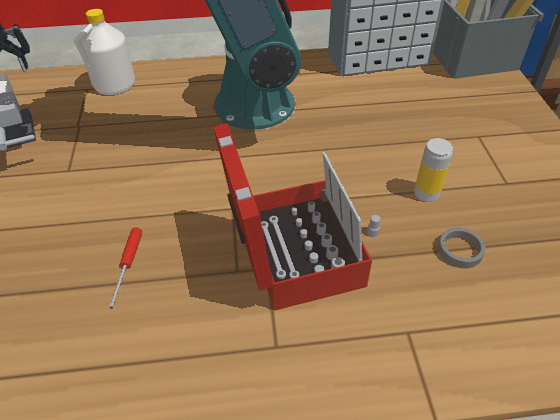

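```bash
python3 - <<'E'
import cv2
a=cv2.imread('pics/top0.png')[112:242,190:340];cv2.imwrite('pics/tc.png',cv2.resize(a,None,fx=4.5,fy=4.5,interpolation=cv2.INTER_CUBIC))
a=cv2.imread('pics/scene0.png')[120:315,205:385];cv2.imwrite('pics/sc.png',cv2.resize(a,None,fx=3,fy=3,interpolation=cv2.INTER_CUBIC))
E
```

```text
(no output)
```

View pics/tc.png

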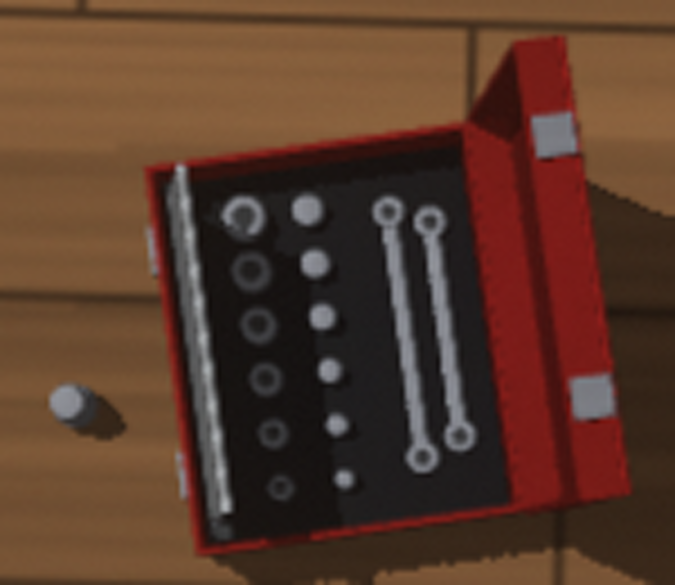

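View pics/sc.png

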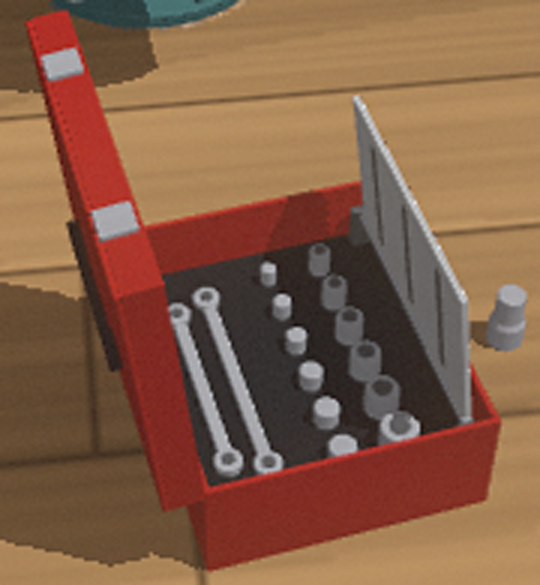

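```bash
cat > h.py <<'E'
from rig import bot
import numpy as np
from scipy.optimize import least_squares
def proj(c,P):
    k=bot.get_calibration(c);q=k['R']@np.array(P)+k['t'];q=k['intrinsics']@q;return q[:2]/q[2]
def lidp(t,x,l=.2,o=.028): return [x,-.1+l*np.cos(t)-o*np.sin(t),.09+l*np.sin(t)+o*np.cos(t)]
def flapp(a,x): return [x,.085-.125*np.cos(a)+.005*np.sin(a),.07+.125*np.sin(a)+.005*np.cos(a)]
def w(p,P): 
    c,s=np.cos(p[2]),np.sin(p[2]);return np.array([p[0]+c*P[0]-s*P[1],p[1]+s*P[0]+c*P[1],P[2]])
def ray(c,uv,z):
    k=bot.get_calibration(c);R=np.array(k['R']);C=-R.T@k['t'];d=R.T@np.linalg.inv(k['intrinsics'])@[*uv,1];return C+d*(z-C[2])/d[2]
E
python3 - <<'E'
from h import *
T=lambda u,v:('top',(u/4.5+190,v/4.5+112));S=lambda u,v:('scene',(u/3+205,v/3+120))
obs=[(T(148,168),lambda p:[.12,.1,.09]),(T(200,553),lambda p:[-.12,.1,.09]),
(T(566,37),lambda p:lidp(p[3],.123)),(T(632,493),lambda p:lidp(p[3],-.123)),
(T(178,167),lambda p:flapp(p[4],.1)),(T(222,512),lambda p:flapp(p[4],-.1)),
(S(28,22),lambda p:lidp(p[3],-.123)),(S(118,298),lambda p:lidp(p[3],.123)),
(S(498,415),lambda p:[.12,.1,.09]),(S(487,500),lambda p:[.12,.1,0]),(S(210,568),lambda p:[.12,-.1,0]),
(S(467,297),lambda p:flapp(p[4],.1)),(S(356,97),lambda p:flapp(p[4],-.1))]
f=lambda p:np.concatenate([proj(c,w(p,g(p)))-uv for (c,uv),g in obs])
r=least_squares(f,[.6,0,.1,1.7,1.5],loss='soft_l1');print(np.round(r.x,4));print(np.round(f(r.x).reshape(-1,2),1).tolist())
p=r.x
print('lidedge',w(p,lidp(p[3],0)),'flapedge',w(p,flapp(p[4],0)))
for n,(a,b) in dict(can=((142,237),.15),tape=((146,175),.025),sock=((205.6,202),.05),drv=((395,195),.01)).items(): print(n,np.round(ray('top',a,b),3))
np.save('p.npy',p)
E
```

```text
[0.5669 0.0615 0.1701 1.6488 1.4372]
[[-1.9, -0.2], [-1.5, 0.8], [-2.4, -0.3], [-1.6, 0.1], [-1.2, -0.5], [-0.2, 0.3], [-0.9, 0.0], [-0.5, 0.6], [0.3, 1.0], [-1.1, -0.8], [-1.4, 0.6], [-0.6, 0.2], [-0.5, -1.7]]
lidedge [ 0.59115386 -0.07997135  0.28720917] flapedge [0.5544533  0.1337138  0.19455262]
can [0.422 0.372 0.15 ]
tape [0.599 0.399 0.025]
sock [0.524 0.223 0.05 ]
drv [ 0.561 -0.317  0.01 ]
```

Emit:
send_rows(commands=[{"delta_pos":[0,0,-45],"roll":0.044},{"delta_pos":[0,0,-45],"roll":0.043},{"delta_pos":[0,0,-45],"roll":0},{"delta_pos":[0,0,-45],"roll":0},{"delta_pos":[34.5,-22.7,0],"roll":0},{"delta_pos":[34.5,-22.7,0],"roll":0},{"delta_pos":[34.5,-22.7,0],"roll":0},{"delta_pos":[34.5,-22.7,0],"roll":0},{"delta_pos":[34.5,-22.7,0],"roll":0},{"delta_pos":[34.5,-22.7,0],"roll":0},{"delta_pos":[34.5,-22.7,0],"roll":0},{"delta_pos":[34.5,-22.7,0],"roll":0},{"delta_pos":[34.5,-22.7,0],"roll":0},{"delta_pos":[34.5,-22.7,0],"roll":0},{"delta_pos":[34.5,-22.7,0],"roll":0},{"delta_pos":[34.5,-22.7,0],"roll":0},{"delta_pos":[34.5,-22.7,0],"roll":0},{"delta_pos":[34.5,-22.7,0],"roll":0},{"delta_pos":[34.5,-22.7,0],"roll":0},{"delta_pos":[0,0,0],"roll":0}], grip=0)

```text
t: 3.3
position: [0.6065, -0.1552, 0.4107]
eef_rot: [-3.141, -0.0, 0.173]
ft_force: [0.0, -0.3, -0.5]
finger_gap: 0.002
grasp_force: 0.0
```

Emit:
send_rows(commands=[{"delta_pos":[0,-38.4,0],"roll":0},{"delta_pos":[0,-38.4,0],"roll":0},{"delta_pos":[0,-38.4,0],"roll":0},{"delta_pos":[0,-38.4,0],"roll":0},{"delta_pos":[0,-38.4,0],"roll":0},{"delta_pos":[0,-38.4,0],"roll":0},{"delta_pos":[0,-38.4,0],"roll":0},{"delta_pos":[0,-38.4,0],"roll":0},{"delta_pos":[0,-38.4,0],"roll":0},{"delta_pos":[0,0,0],"roll":0},{"delta_pos":[0,0,0],"roll":0}])

```text
t: 4.68
position: [0.5464, 0.1823, 0.4114]
eef_rot: [3.141, 0.0, 0.17]
ft_force: [0.2, -0.3, 0.4]
finger_gap: 0.002
grasp_force: 0.0
```

```bash
cat >> h.py <<'E'
def st():
    o=bot.observe();p=np.load('p.npy');d=np.array(o['position'])-[p[0],p[1],0];c,s=np.cos(p[2]),np.sin(p[2])
    print('t',o['t'],'local mm',np.round([1e3*(c*d[0]+s*d[1]),1e3*(c*d[1]-s*d[0]),1e3*d[2]],1),'rpy',np.round(o['eef_rot'],3),'F',np.round(o['ft_force'],1),'gap',o['finger_gap'])
E
python3 - <<'E'
from h import *
import cv2
st()
cv2.imwrite('pics/w1.png',bot.read_camera('wrist')[:,:,::-1]);k=bot.get_calibration('wrist')
print(np.round(k['intrinsics'],1).tolist(),np.round(k['hand_eye'],3).tolist())
E
```

```text
t 4.675 local mm [3.000e-01 1.226e+02 4.114e+02] rpy [3.141 0.    0.17 ] F [ 0.2 -0.3  0.4] gap 0.002095710118744846
[[346.6, 0.0, 276.0], [0.0, 346.6, 207.5], [0.0, 0.0, 1.0]] [[0.0, -0.96, -0.279, 0.071], [1.0, 0.001, -0.001, 0.001], [0.001, -0.279, 0.96, -0.142], [0.0, 0.0, 0.0, 1.0]]
```

View pics/w1.png

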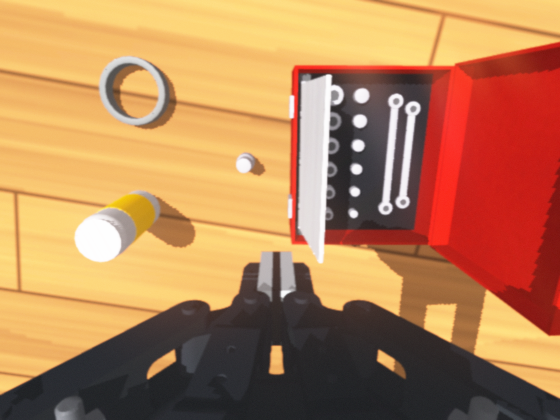

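```bash
python3 - <<'E'
from h import *
from scipy.spatial.transform import Rotation as Ro
o=bot.observe();k=bot.get_calibration('wrist');H=np.array(k['hand_eye']);R=Ro.from_euler('xyz',o['eef_rot']).as_matrix()
C=R@H[:3,3]+o['position'];p=np.load('p.npy');c,s=np.cos(p[2]),np.sin(p[2])
for n,uv,z in[('rim++',(293,66),.09),('rim-+',(291,244),.09),('flap+',(330,76),.195),('flap-',(323,261),.195),('hinge+',(458,64),.09),('sock',(245,160),.05)]:
    d=R@H[:3,:3]@np.linalg.inv(k['intrinsics'])@[*uv,1];X=C+d*(z-C[2])/d[2]-[p[0],p[1],0]
    print(n,np.round(1e3*np.array([c*X[0]+s*X[1],c*X[1]-s*X[0]])))
E
```

```text
rim++ [120. 100.]
rim-+ [-118.  100.]
flap+ [100.  69.]
flap- [-96.  68.]
hinge+ [ 122. -105.]
sock [ -3. 166.]
```

Emit:
send_rows(commands=[{"delta_pos":[0,0,30],"roll":0},{"delta_pos":[0,0,45],"roll":0},{"delta_pos":[0,0,45],"roll":0},{"delta_pos":[0,0,45],"roll":0},{"delta_pos":[0,0,45],"roll":0},{"delta_pos":[0,0,31],"roll":0},{"delta_pos":[0,0,0],"roll":0},{"delta_pos":[0,9,0],"roll":0},{"delta_pos":[0,9,0],"roll":0},{"delta_pos":[0,9,0],"roll":0},{"delta_pos":[0,8,0],"roll":0},{"delta_pos":[0,0,0],"roll":0}])

```text
t: 6.22
position: [0.5527, 0.1482, 0.1706]
eef_rot: [-3.142, -0.0, 0.169]
ft_force: [0.8, 0.4, 0.6]
finger_gap: 0.004
grasp_force: 0.0
```

```bash
python3 -c "
from h import *
st()"
```

```text
t 6.225 local mm [  0.7  87.9 170.6] rpy [-3.142 -0.     0.169] F [0.8 0.4 0.6] gap 0.00429120763519967
```

Emit:
send_rows(commands=[{"delta_pos":[0,7.7,1.7],"roll":0},{"delta_pos":[0,7.7,1.7],"roll":0},{"delta_pos":[0,7.7,1.7],"roll":0},{"delta_pos":[0,6.1,2.7],"roll":0},{"delta_pos":[0,6.1,2.7],"roll":0},{"delta_pos":[0,6.1,2.7],"roll":0},{"delta_pos":[0,5.4,3.9],"roll":0},{"delta_pos":[0,5.4,3.9],"roll":0},{"delta_pos":[0,5.4,3.9],"roll":0},{"delta_pos":[0,4.5,4.9],"roll":0},{"delta_pos":[0,4.5,4.9],"roll":0},{"delta_pos":[0,4.5,4.9],"roll":0},{"delta_pos":[0,3.5,5.7],"roll":0},{"delta_pos":[0,3.5,5.7],"roll":0},{"delta_pos":[0,3.5,5.7],"roll":0},{"delta_pos":[0,0,0],"roll":0}])

```text
t: 8.22
position: [0.5657, 0.0683, 0.113]
eef_rot: [-3.141, 0.001, 0.17]
ft_force: [-0.5, -0.2, 0.5]
finger_gap: 0.001
grasp_force: 0.0
```

```bash
python3 - <<'E'
from h import *
import cv2
st()
cv2.imwrite('pics/s2.png',bot.read_camera('scene')[:,:,::-1])
E
```

```text
t 8.225 local mm [  0.    6.9 113. ] rpy [-3.141e+00  1.000e-03  1.700e-01] F [-0.5 -0.2  0.5] gap 0.0012063907035752938
```

View pics/s2.png

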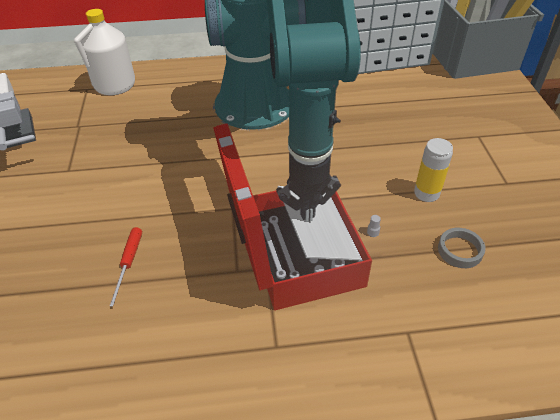

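The flap (about 330,235) follows the fingertips down, and the lid, socket and can are untouched.

Emit:
send_rows(commands=[{"delta_pos":[0,2.3,6.1],"roll":0},{"delta_pos":[0,2.3,6.1],"roll":0},{"delta_pos":[0,2.2,6.1],"roll":0},{"delta_pos":[0,1,6.3],"roll":0},{"delta_pos":[0,1,6.3],"roll":0},{"delta_pos":[0,1,6.3],"roll":0},{"delta_pos":[0,0,3],"roll":0},{"delta_pos":[0,0,2],"roll":0},{"delta_pos":[0,0,0],"roll":0}])

```text
t: 9.4
position: [0.5679, 0.0588, 0.0746]
eef_rot: [3.141, -0.001, 0.17]
ft_force: [-8.6, 0.6, 32.7]
finger_gap: 0.0
grasp_force: 16.3
```

```bash
python3 -c "
from h import *
st()"
```

```text
t 9.4 local mm [ 0.6 -2.8 74.6] rpy [ 3.141e+00 -1.000e-03  1.700e-01] F [-8.6  0.6 32.7] gap 8.593345029922643e-05
```

Emit:
send_rows(commands=[{"delta_pos":[0,0,-10],"roll":0},{"delta_pos":[0,0,-35],"roll":0},{"delta_pos":[0,0,-45],"roll":0},{"delta_pos":[0,0,-50],"roll":0},{"delta_pos":[0,0,-50],"roll":0},{"delta_pos":[0,0,-50],"roll":0},{"delta_pos":[0,0,-50],"roll":0},{"delta_pos":[0,0,-40],"roll":0},{"delta_pos":[0,20,0],"roll":0},{"delta_pos":[0,35,0],"roll":0},{"delta_pos":[0,40,0],"roll":0},{"delta_pos":[0,40,0],"roll":0},{"delta_pos":[0,40,0],"roll":0},{"delta_pos":[0,32,0],"roll":0},{"delta_pos":[0,0,0],"roll":0},{"delta_pos":[0,0,0],"roll":0}])

```text
t: 11.4
position: [0.6022, -0.145, 0.4001]
eef_rot: [-3.14, 0.002, 0.169]
ft_force: [-0.1, 0.8, 0.4]
finger_gap: -0.002
grasp_force: 0.0
```

```bash
python3 - <<'E'
from h import *
import cv2
st()
cv2.imwrite('pics/w3.png',np.hstack([bot.read_camera(c)[:,:,::-1] for c in('wrist','top')])[:, :][::1])
a=cv2.imread('pics/w3.png');cv2.imwrite('pics/w3.png',cv2.resize(a,(800,300),interpolation=cv2.INTER_AREA))
E
```

```text
t 11.4 local mm [-1.000e-01 -2.095e+02  4.001e+02] rpy [-3.14e+00  2.00e-03  1.69e-01] F [-0.1  0.8  0.4] gap -0.0017816853526180108
```

View pics/w3.png

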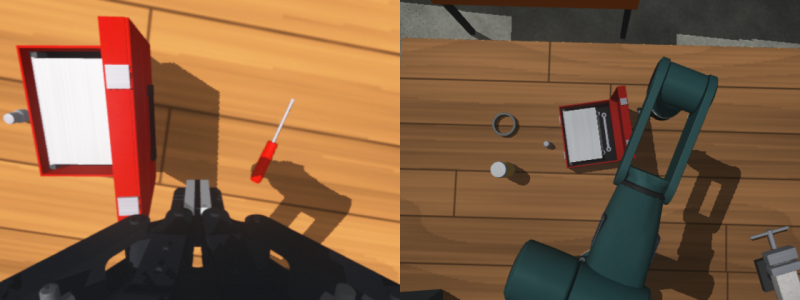

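Emit:
send_rows(commands=[{"delta_pos":[0,0,25],"roll":0},{"delta_pos":[0,0,40],"roll":0},{"delta_pos":[0,0,40],"roll":0},{"delta_pos":[0,0,30],"roll":0},{"delta_pos":[0,0,10],"roll":0},{"delta_pos":[0,-15,0],"roll":0},{"delta_pos":[0,-15,0],"roll":0},{"delta_pos":[0,-10,0],"roll":0},{"delta_pos":[0,-8,0],"roll":0},{"delta_pos":[0,-8,0],"roll":0},{"delta_pos":[0,-8,0],"roll":0},{"delta_pos":[0,-8,0],"roll":0},{"delta_pos":[0,0,0],"roll":0}])

```text
t: 13.12
position: [0.5906, -0.0734, 0.2564]
eef_rot: [-3.141, -0.0, 0.17]
ft_force: [1.0, -0.0, 2.9]
finger_gap: -0.002
grasp_force: 1.4
```

```bash
python3 -c "
from h import *
st()"
```

```text
t 13.125 local mm [   0.6 -136.9  256.4] rpy [-3.141 -0.     0.17 ] F [ 1.  -0.   2.9] gap -0.0015550183433479465
```

Emit:
send_rows(commands=[{"delta_pos":[0,-7.1,0],"roll":0},{"delta_pos":[0,-7.1,0],"roll":0},{"delta_pos":[0,-7.1,0],"roll":0},{"delta_pos":[0,-7.1,0],"roll":0},{"delta_pos":[0,-8.3,0.3],"roll":0},{"delta_pos":[0,-8.3,0.3],"roll":0},{"delta_pos":[0,-8.3,0.3],"roll":0},{"delta_pos":[0,-8.3,0.4],"roll":0},{"delta_pos":[0,-8,2.5],"roll":0},{"delta_pos":[0,-8,2.5],"roll":0},{"delta_pos":[0,-8,2.5],"roll":0},{"delta_pos":[0,-8,2.5],"roll":0},{"delta_pos":[0,-7.3,4],"roll":0},{"delta_pos":[0,-7.3,4],"roll":0},{"delta_pos":[0,-7.3,4],"roll":0},{"delta_pos":[0,-7.3,4],"roll":0},{"delta_pos":[0,0,0],"roll":0}])

```text
t: 15.25
position: [0.5698, 0.0476, 0.2285]
eef_rot: [-3.141, 0.0, 0.17]
ft_force: [-0.9, -1.0, -0.3]
finger_gap: -0.003
grasp_force: 0.0
```

```bash
python3 - <<'E'
from h import *
import cv2
st()
cv2.imwrite('pics/s4.png',bot.read_camera('scene')[:,:,::-1])
E
```

```text
t 15.25 local mm [  0.5 -14.1 228.5] rpy [-3.141  0.     0.17 ] F [-0.9 -1.  -0.3] gap -0.0029898349004666065
```

View pics/s4.png

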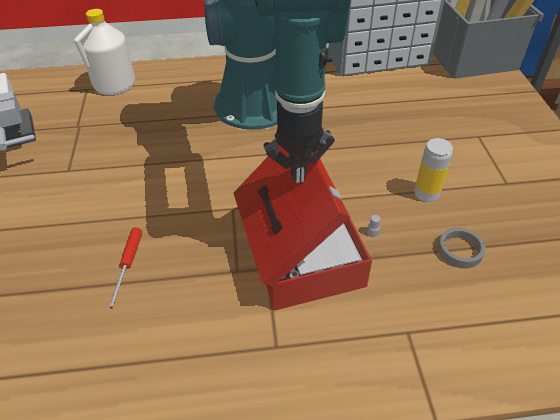

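The lid (about 300,215) is half way over, with the fingertips near its free edge. I'll carry on slowly.

Emit:
send_rows(commands=[{"delta_pos":[0,-6.4,5.4],"roll":0},{"delta_pos":[0,-6.4,5.4],"roll":0},{"delta_pos":[0,-6.4,5.4],"roll":0},{"delta_pos":[0,-6.4,5.4],"roll":0},{"delta_pos":[0,-4.1,5.2],"roll":0},{"delta_pos":[0,-4.1,5.2],"roll":0},{"delta_pos":[0,-4.1,5.2],"roll":0},{"delta_pos":[0,-4.1,5.3],"roll":0},{"delta_pos":[0,-4.1,5.3],"roll":0},{"delta_pos":[0,-2.5,5],"roll":0},{"delta_pos":[0,-2.5,5],"roll":0},{"delta_pos":[0,-2.5,5],"roll":0},{"delta_pos":[0,-2.5,5],"roll":0},{"delta_pos":[0,-2.5,5],"roll":0},{"delta_pos":[0,-2.5,5],"roll":0},{"delta_pos":[0,0,0],"roll":0}])

```text
t: 17.3
position: [0.5591, 0.107, 0.1507]
eef_rot: [-3.141, 0.001, 0.17]
ft_force: [-0.5, 1.0, -0.0]
finger_gap: 0.001
grasp_force: 0.0
```

Emit:
send_rows(commands=[{"delta_pos":[0,-1.1,4],"roll":0},{"delta_pos":[0,-1.1,4],"roll":0},{"delta_pos":[0,-1.1,4],"roll":0},{"delta_pos":[0,-1.1,4],"roll":0},{"delta_pos":[0,-1.1,4],"roll":0},{"delta_pos":[0,-1.1,4],"roll":0},{"delta_pos":[0,-1.1,4],"roll":0},{"delta_pos":[0,-1.1,4],"roll":0},{"delta_pos":[0,0,2],"roll":0},{"delta_pos":[0,0,2],"roll":0},{"delta_pos":[0,0,0],"roll":0}])

```text
t: 18.68
position: [0.5583, 0.1156, 0.1182]
eef_rot: [3.141, -0.001, 0.17]
ft_force: [-7.8, -0.7, 26.7]
finger_gap: 0.001
grasp_force: 13.6
```

```bash
python3 -c "
from h import *
st()"
```

```text
t 18.675 local mm [  0.7  54.8 118.2] rpy [ 3.141e+00 -1.000e-03  1.700e-01] F [-7.8 -0.7 26.7] gap 0.0012905591925794736
```

Shut at z = 118 mm with 27 N. Next I retreat upward and check.

Emit:
send_rows(commands=[{"delta_pos":[0,0,0],"roll":0},{"delta_pos":[0,0,-10],"roll":0},{"delta_pos":[0,0,-35],"roll":0},{"delta_pos":[0,0,-45],"roll":0},{"delta_pos":[0,0,-45],"roll":0},{"delta_pos":[0,0,-45],"roll":0},{"delta_pos":[0,0,0],"roll":0},{"delta_pos":[0,0,0],"roll":0}])

```text
t: 19.68
position: [0.5575, 0.1156, 0.2945]
eef_rot: [-3.141, 0.001, 0.17]
ft_force: [-0.1, 0.4, 0.1]
finger_gap: -0.004
grasp_force: 0.0
```

```bash
python3 - <<'E'
from h import *
import cv2
st()
cv2.imwrite('pics/s5.png',bot.read_camera('scene')[:,:,::-1])
E
```

```text
t 19.675 local mm [ -0.   54.9 294.5] rpy [-3.141e+00  1.000e-03  1.700e-01] F [-0.1  0.4  0.1] gap -0.004486411583157883
```

View pics/s5.png

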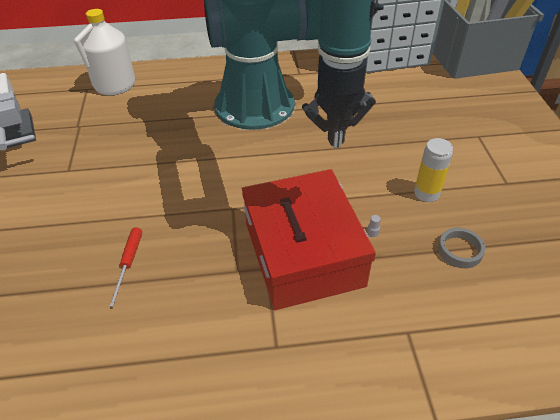

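The lid is fully shut (about 307,235), and the can, tape, socket and screwdriver are where they were.

```bash
python3 -c "
from rig import bot
print(bot.job_done())"
```

```text
the job is handed in; nothing more can be done
None
```

I folded the flap flat, eased the lid fully shut without slamming it, left the can, tape, socket and screwdriver where they were, and handed the job in at about 20 s; no verdict was returned.

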